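Stand the honey dipper in the tall jar, leaning away from the pepper mill

ROBOT

A 7-joint arm with a two-finger parallel gripper is mounted at the origin on the work surface. World frame = base frame: x ahead of the robot, y to its left, z up, the work surface at z = 0. Lengths are in m, angles in rad, forces in N, time in s.
With the tool pointing down it reaches from about 0.425 to 0.95 m from the base axis. Payload 16.7 kg.
Tool frame: the origin (TCP) lies on the centre line of the jaws, within the pads' length; the fingertips stand 14 mm ahead of it and the grasp point (between the pads) lies 5 mm behind it; z points along the fingers, y is the direction in which the jaws open and shut (so a half turn about z gives the same grasp; the last joint's range is limited). The gripper opens to 94 mm and grips with 3 to 60 N. Pads are 16 mm wide; open, the fingers measure 119 mm over their backs; the gripper's body (75 mm by 177 mm) begins 78 mm behind the grasp point.
Start: joints at [-1.272, 0.426, 0.074, 1.606, -0.034, 1.111, -0.067], TCP at [0.293, 0.608, 0.219] pointing down, gripper open.
Joint ranges: [-2.85, 2.85], [-0.5, 2.14], [-1.23, 1.37], [0.21, 2.46], [-1.02, 4.16], [0.16, 2.05], [-2.73, 2.73]. Speed limits (rad/s): [1.89, 1.89, 2.39, 2.39, 3.01, 3.01, 3.01].

INTERFACE

Orientations are given as a unit quaternion [w, x, y, z].
In Python, from station import manip gives the robot as it stands. The module is installed in compiled form; this text tells all that it offers. Calls block until the motion is done:
- manip.movep(position, orientation): joint-space move of the TCP to a pose.
- manip.move_straight(position, rot=None, rate=0.15): straight line of the TCP; rot=None keeps the orientation; rate is the mean speed in m/s.
- manip.set_joints(angles): joint-space move.
- manip.grip(opening): finger opening in m; the grip force is fixed at half the most; returns when the fingers have stopped.
- manip.pause(seconds).
- manip.solve_ik(position, orientation): joint angles nearest the present ones, or None.
- manip.read_state(): the state.
- manip.camera(name): name is "scene" or "top" or "wrist"; returns a dict with "color" (480x640x3 uint8, red, green, blue), "fovy" (degrees; the focal length in pixels is half the picture's height over the tangent of half this angle, whatever the lens; pixels are square), "cx", "cy" (the principal point, pixels), "rvec" (rotation vector, rad) and "tvec" (3), from world to camera coordinates, as OpenCV has them. Camera axes: x right, y down, z forward; pixel columns grow to the right and rows downward; lengths in m; the calibration is good to about 2 mm. The wrist camera is an equidistant fisheye: a pixel r from the principal point sees the ray r / f radians off the axis. A picture is of the moment at which its call begins. There is no depth.
A pose or a line that the arm cannot do raises manip.IKError and nothing moves.
- manip.finish_job(): hands the job in, once; it reports no verdict.
The state is a dict: "time": time; "qpos": joint angles; "qd": joint speeds; "effort": joint torques, N m; "tcp_pos": TCP position; "eef_rot": TCP orientation; "wrist_force": force on the tool from outside, world axes, zero at the start; "ft_torque": the same for the moment, N m; "grip_width": finger opening in m.
Only numpy, scipy, OpenCV 4.12 (cv2) and the standard library are available. Lean on these libraries where they do the work, as an engineer would, in place of code of your own. Each camera call takes 0.05 s, during which the arm holds its last target. There are 200 camera calls.

TASK

Take the wooden honey dipper out of its terracotta stand and put it, grooved head down, into the taller of the two green glass jars. Lower it right down to the bottom before letting go, and leave it leaning against the side of the rim that faces straight away from the black pepper mill, so that the mill's twist top stays free. Do not knock over or shove the mill or the jar.

Things in the scene. Friction and masses are not known exactly. Their poses are not given: they have to be found in the camera images.
- dipper: Wooden honey dipper, 200 mm long, about 50 g: a grooved head at the lower end (26 mm across at its widest, 14 to 28 mm from the end, tapering to 12 mm at 46 mm, with a rounded foot) and a plain round handle 12 mm in diameter. It starts standing head down and upright (to a degree or two) in a 31 mm round hole, 35 mm deep, in a fixed terracotta block 90 x 90 x 42 mm. Origin: the middle of the foot (lower end); z runs along the handle, up.
- dipper_top (a point): The upper end of the dipper's handle, 200 mm from the foot along its axis.
- tall_jar: The taller of two open, straight-sided green glass jars, loose on the counter: 80 mm outside diameter, 120 mm high, wall 4 mm (72 mm inside), bottom 6 mm thick, about 0.6 kg. The other, unlisted jar is squat: 92 mm across and 65 mm high. Origin: the centre of the underside; z up. Its x axis points straight away from the pepper mill, so the wanted side of the rim is the +x side, 40 mm from the axis.
- pepper_mill: Black plastic pepper mill with a twist-lock top, 138 mm high, 54 mm across, standing loose 115 to 135 mm (centre to centre) from the tall jar. Origin: the centre of the underside; z up.
Mind the look-alikes: they are no part of the job. What is shaped like the tall_jar but pink, purple or red is not meant.

How it is judged:
On the way:
1. the dipper's foot is lowered to within 20 mm of the tall jar's inside bottom while the fingers still hold it (contact force between the fingers and dipper above 0.5 N and z of dipper in the frame of tall_jar below 0.026 m and horizontal distance between dipper and tall_jar below 0.036 m), for 0.1 s.
At the end, for the whole second after the job is handed in: The dipper rests head down in the tall jar, foot within 20 mm of the inside bottom, tilted 5 to 40 degrees, its top at least 30 mm from the jar's axis on the side away from the mill and within 40 mm of the line from mill through jar; jar and mill upright (horizontal distance between dipper and tall_jar below 0.038 m and z of dipper in the frame of tall_jar below 0.026 m and angle between dipper's own z axis and vertical between 0.08 and 0.7 rad and x of dipper_top in the frame of tall_jar above 0.03 m and y of dipper_top in the frame of tall_jar between -0.04 and 0.04 m and height (world z) of dipper_top above 0.14 m and linear speed of dipper below 0.02 m/s and angle between each of tall_jar, pepper_mill's own z axis and vertical below 0.1 rad); the robot touches nothing.
It fails at once if the pepper mill is shoved more than 25 mm or tipped more than 20 degrees (distance of pepper_mill from where it was at the start of the episode above 0.025 m or angle between pepper_mill's own z axis and vertical above 0.35 rad).
It fails at once if the tall jar is shoved more than 30 mm or tipped more than 20 degrees (distance of tall_jar from where it was at the start of the episode above 0.03 m or angle between tall_jar's own z axis and vertical above 0.35 rad).
It also fails if it takes over 42 s, if anything falls off the work surface, if the arm or the gripper's body presses on something with over 40 N, if the wrist force passes 120 N, or if a joint passes its speed limit or range.

## Working session

There is one attempt and no reset: what is moved stays moved. The work goes in short steps, each a Python script; the robot and the scene stay as the last script left them, time stands still between calls to the robot, and variables do not carry over. Pictures are saved under pics/ and viewed, about 8 in all and at most 12, crops included, and the job is handed in when it is done.

```bash
mkdir -p pics; python3 - <<'E'
from station import manip
import cv2,numpy as np
ims=[]
for n in("scene","top"):
    c=manip.camera(n); cv2.imwrite(f"pics/{n}0.png",c["color"][:,:,::-1])
    R=cv2.Rodrigues(np.array(c["rvec"],float))[0]
    np.savez(f"{n}.npz",f=240/np.tan(np.radians(c["fovy"]/2)),cx=c["cx"],cy=c["cy"],R=R,t=c["tvec"])
    print(n,c["fovy"],c["cx"],c["cy"],-R.T@np.array(c["tvec"]),R.tolist())
s=manip.read_state();print(s["time"],s["tcp_pos"],s["eef_rot"],s["grip_width"])
E
```

```text
scene 51.99512268051719 317.8512690288863 234.79628072155512 [1.30304444 0.23081615 0.8689379 ] [[-0.2948286427482276, 0.9553223014834127, -0.020865562625379475], [0.6517910683912098, 0.18509016988346627, -0.7354658606474914], [-0.6987449281251947, -0.2304363888385369, -0.677240427114604]]
top 56.535840782421836 319.66059255783745 239.64720898569948 [ 0.30975617 -0.01894911  1.16687456] [[0.06484511461175191, -0.9978921839400413, -0.0025100482791964723], [-0.9737188037208181, -0.06272355155282361, -0.21894622024848792], [0.21832728274654062, 0.016641673953523728, -0.9757336994777502]]
0.1 [0.29270849 0.60781641 0.21885261] [-9.54731446e-05  2.22520912e-01  9.74927755e-01 -5.54843320e-04] 0.0939858511039453
```

View pics/scene0.png

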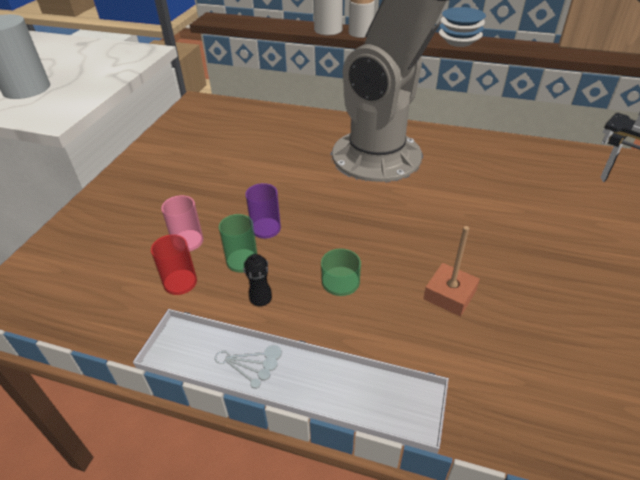

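View pics/top0.png

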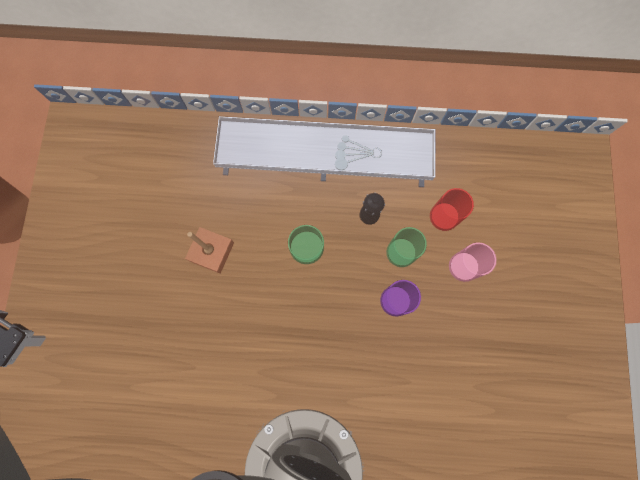

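The top view shows these candidates:
- **Tall green jar:** (405,247).
- **Squat green jar:** (306,244), lower and wider.
- **Purple, pink and red jars of the tall shape:** (400,298), (473,262) and (452,210). They are the wrong colour.
- **Mill:** (372,208).
- **Dipper:** its stand is at (209,250) and its tip at (190,235).

In the scene view the tall jar is at (238,243), the mill at (258,280) and the dipper tip at (464,229). Next I measure these and make a confirming crop.

```bash
cat > h.py <<'E'
import cv2,numpy as np
class Cam:
    def __init__(s,n):
        d=np.load(n+".npz"); s.f,s.cx,s.cy,s.R,s.t=[d[k] for k in("f","cx","cy","R","t")]; s.C=-s.R.T@s.t
    def ray(s,uv):
        uv=np.atleast_2d(uv).astype(float); d=np.c_[(uv[:,0]-s.cx)/s.f,(uv[:,1]-s.cy)/s.f,np.ones(len(uv))]@s.R
        return d/np.linalg.norm(d,axis=1)[:,None]
    def plane(s,uv,z):
        d=s.ray(uv); return (s.C+d*((z-s.C[2])/d[:,2])[:,None])[:,:2]
    def proj(s,p):
        q=s.R@np.asarray(p)+s.t; return q[:2]/q[2]*s.f+[s.cx,s.cy]
def tri(c1,u1,c2,u2):
    d1,d2=c1.ray(u1)[0],c2.ray(u2)[0]
    a=np.linalg.lstsq(np.c_[d1,-d2],c2.C-c1.C,rcond=None)[0]
    p,q=c1.C+a[0]*d1,c2.C+a[1]*d2; return (p+q)/2,np.linalg.norm(p-q)
def blob(m,seed):
    n,l=cv2.connectedComponents(m.astype(np.uint8)); w=l[seed[1]-12:seed[1]+13,seed[0]-12:seed[0]+13]
    k=np.bincount(w[w>0]).argmax(); mm=(l==k).astype(np.uint8)
    return mm,max(cv2.findContours(mm,cv2.RETR_EXTERNAL,cv2.CHAIN_APPROX_NONE)[0],key=cv2.contourArea)[:,0]
def upright(cam,ct,r,h,rt=None):
    """axis of an upright cylinder from its silhouette: bearing by tangents, range by near and far ends"""
    rt=rt or r
    P=cam.plane(ct,0)-cam.C[:2]; m=P.mean(0); b0=np.arctan2(m[1],m[0])
    b=np.arctan2(P[:,1],P[:,0])-b0; b=(b+np.pi)%(2*np.pi)-np.pi; bb=b0+(b.max()+b.min())/2
    u=np.array([np.cos(bb),np.sin(bb)]); s=P@u; k=cam.C[2]/(cam.C[2]-h)
    half=(b.max()-b.min())/2
    dn,df=s.min()+r,s.max()/k-rt
    return cam.C[:2]+u*dn,cam.C[:2]+u*df,np.sin(half)*(dn+df)/2
E
python3 - <<'E'
from h import *
seeds={"scene":dict(tall=(238,243),squat=(341,272),mill=(259,285)),"top":dict(tall=(405,247),squat=(306,244),mill=(372,208))}
for n in seeds:
    im=cv2.imread(f"pics/{n}0.png"); hsv=cv2.cvtColor(im,cv2.COLOR_BGR2HSV); c=Cam(n)
    g=(hsv[...,0]>48)&(hsv[...,0]<90)&(hsv[...,1]>60); k=hsv[...,2]<65
    for o,(r,h) in dict(tall=(.04,.12),squat=(.046,.065),mill=(.027,.138)).items():
        mm,ct=blob(k if o=="mill" else g,seeds[n][o]); 
        a,b,w=upright(c,ct,r,h); print(n,o,"near",a.round(4),"far",b.round(4),"r",w.round(4),cv2.boundingRect(ct))
    if n=="top": A=im[170:310,160:480]
    else: B=im[190:320,200:500]
cv2.imwrite("pics/crop.png",np.vstack([cv2.resize(A,(640,280),interpolation=3),cv2.resize(B,(640,277),interpolation=3)]))
E
```

```text
scene tall near [ 0.5445 -0.2211] far [ 0.5525 -0.2163] r 0.0375 (219, 215, 37, 57)
scene squat near [0.5406 0.0323] far [0.5502 0.0348] r 0.0432 (322, 249, 38, 46)
scene mill near [ 0.6427 -0.1313] far [ 0.6671 -0.1179] r 0.0245 (244, 254, 28, 52)
top tall near [ 0.5535 -0.2196] far [ 0.5485 -0.2155] r 0.0386 (387, 227, 39, 39)
top squat near [0.5531 0.0362] far [0.5464 0.0347] r 0.0447 (288, 225, 36, 38)
top mill near [ 0.6494 -0.1358] far [ 0.5909 -0.1157] r 0.0162 (363, 213, 16, 11)
```

View pics/crop.png

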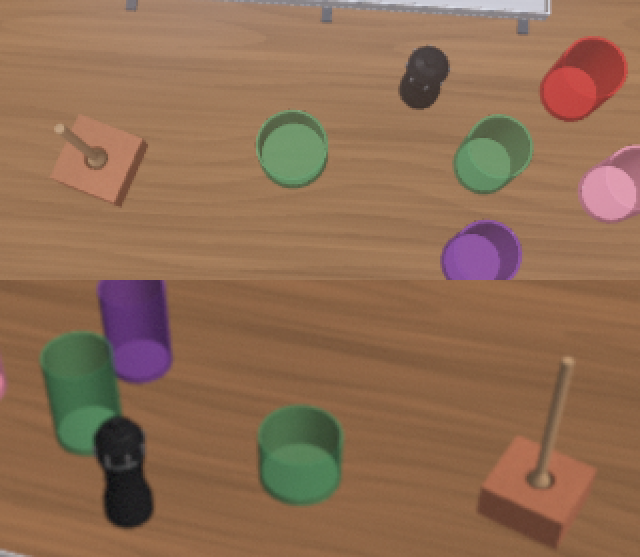

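The crop confirms it. The tall green jar is at top (405,247) and scene (238,243), and both views put it at about (0.550,-0.218). The squat jar is at (0.55,0.035). Next come the mill, the dipper tip, the neighbouring jars and an IK check.

```bash
python3 - <<'E'
from h import *
from station import manip
from scipy.spatial.transform import Rotation as Ro
T,S=Cam("top"),Cam("scene")
ut,us=(190,234.5),(465,228.3)
print("tip tri",tri(T,ut,S,us),"z207:",T.plane(ut,.205),S.plane(us,.205),"hole z42",T.plane((208.2,248.5),.042),S.plane((453.3,283.5),.042))
for n,c,sd in(("top",T,(370,212)),("scene",S,(259,285))):
    im=cv2.imread(f"pics/{n}0.png"); m=im.max(2)<78; m=cv2.morphologyEx(m.astype(np.uint8),cv2.MORPH_CLOSE,np.ones((5,5)))
    mm,ct=blob(m,sd); print(n,"mill",*upright(c,ct,.027,.138,.022),cv2.boundingRect(ct))
im=cv2.imread("pics/top0.png"); hsv=cv2.cvtColor(im,cv2.COLOR_BGR2HSV)
for nm,sd in dict(purple=(400,298),pink=(473,262)).items():
    h0=hsv[sd[1],sd[0],0]; m=(abs(hsv[...,0].astype(int)-h0)<10)&(hsv[...,1]>70)
    mm,ct=blob(m,sd); print(nm,*upright(T,ct,.04,.12))
jar=np.array([.550,-.2178]); mill=np.array([.646,-.1335]); u=(jar-mill)/np.linalg.norm(jar-mill); print("u",u,np.linalg.norm(jar-mill))
# tool: z down, x = +-u, y = z cross x ; tilt so that dipper (-z) leans to u
for s in(1,-1):
    for th in(0,12,22):
        a=np.r_[u*np.sin(np.radians(th)),np.cos(np.radians(th))]; z=-a; y=s*np.array([-u[1],u[0],0]); x=np.cross(y,z)
        q=Ro.from_matrix(np.c_[x,y,z]).as_quat(scalar_first=True)
        foot=np.r_[jar-.016*u,.010]; print(s,th,manip.solve_ik(foot+.165*a,q))
E
```

```text
tip tri (array([0.51834355, 0.28389913, 0.204759  ]), np.float64(0.002196235375988864)) z207: [[0.51817695 0.28495881]] [[0.51914956 0.28281366]] hole z42 [[0.51972072 0.28493747]] [[0.52029266 0.28641765]]
top mill [ 0.65051169 -0.12949486] [ 0.64058181 -0.12627347] 0.02497000982678534 (360, 194, 24, 30)
scene mill [ 0.64271475 -0.13127422] [ 0.66050807 -0.12151729] 0.025474101583207658 (244, 253, 28, 53)
purple [ 0.4229219  -0.20760965] [ 0.42077678 -0.20403348] 0.03920572157130461
pink [ 0.52400431 -0.38422938] [ 0.52244272 -0.38156696] 0.03957450365696882
u [-0.75141183 -0.65983351] 0.12775950062519809
1 0 [-0.52442203  0.56872433  1.07710615  1.86677138 -0.57518733  1.05885112
 -0.06467902]
1 12 [-0.2523456   0.38886917  0.8334935   1.96605613 -0.61583494  0.934849
  0.06329712]
1 22 [-0.14853665  0.4116688   0.8878579   2.03617156 -0.87842584  0.9809942
  0.40000264]
-1 0 [ 0.89443414  0.47201455 -0.84505689  1.78576481  0.39939611  1.06464746
  2.19668433]
-1 12 [ 1.21200911  0.47495536 -1.0207631   1.88534235  0.29151203  0.89311669
  2.38794067]
-1 22 [-0.23435342  0.47164955  1.02246329  2.03954562 -0.95091381  1.04142608
 -2.6747522 ]
```

The tip triangulates to z = 0.205 against 0.207 expected, with a 2 mm ray gap. The mill is at (0.646,-0.130), 130 mm from the jar, which is within the stated range. Now the grasp and lift.

```bash
cat > g.py <<'E'
from h import *
from station import manip
from scipy.spatial.transform import Rotation as Ro
jar=np.array([.550,-.2178]); mill=np.array([.646,-.130]); u=(jar-mill)/np.linalg.norm(jar-mill)
def pose(foot,th,L):
    """TCP pose holding the dipper with foot at `foot`, leaning th deg toward u; TCP at L from the foot"""
    a=np.r_[u*np.sin(np.radians(th)),np.cos(np.radians(th))]; y=np.array([-u[1],u[0],0])
    return foot+L*a,Ro.from_matrix(np.c_[np.cross(y,-a),y,-a]).as_quat(scalar_first=True)
def st():
    s=manip.read_state(); print(round(s["time"],2),s["tcp_pos"].round(4),"w",round(s["grip_width"],4),"F",np.round(s["wrist_force"],2)); return s
def snap(n,f):
    cv2.imwrite(f"pics/{f}.png",manip.camera(n)["color"][:,:,::-1])
E
python3 - <<'E'
from g import *
d=np.array([.519,.2845])
p,q=pose(np.r_[d,.007],0,.165)
manip.movep(p+[0,0,.10],q); st()
manip.move_straight(p,rate=.15); st()
manip.grip(0.0); st()
manip.move_straight(p+[0,0,.10],rate=.12); st()
snap("scene","lift"); snap("top","lifttop")
im=np.hstack([cv2.imread("pics/lift.png")[100:340,380:620],cv2.imread("pics/lifttop.png")[130:370,80:320]])
cv2.imwrite("pics/liftc.png",cv2.resize(im,(800,400)))
E
```

```text
1.57 [0.5185 0.2856 0.2718] w 0.0938 F [-0.16  0.11  0.6 ]
2.39 [0.5194 0.2848 0.1727] w 0.0942 F [0.82 0.04 0.54]
3.62 [0.519  0.2845 0.172 ] w 0.0115 F [ 1.02 -0.8  -0.14]
4.61 [0.5186 0.2844 0.2712] w 0.0117 F [ 0.95  0.   -0.76]
```

View pics/liftc.png

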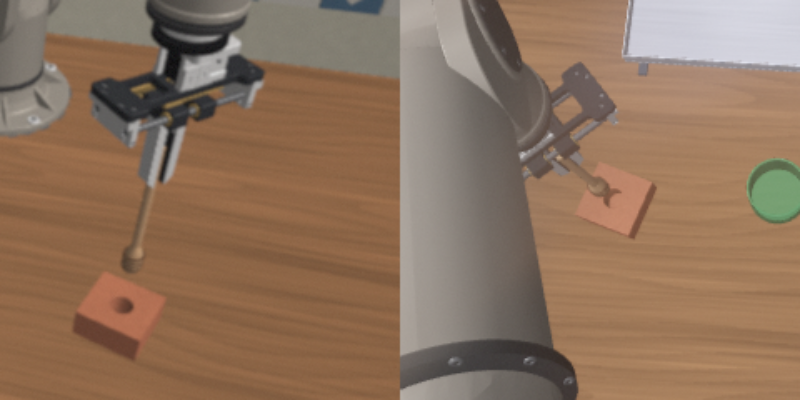

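The dipper is held, at a width of 11.7 mm. Its foot is at crop (132,272) in the scene view and (598,187) in the top view, and the stand is empty. I triangulate the foot, then carry the dipper over the jar.

```bash
python3 - <<'E'
from g import *
print("foot",tri(Cam("top"),(198.8,242.2),Cam("scene"),(459.2,263.2)))
f0=jar-.014*u
manip.move_straight(np.array([.519,.2845,.335]),rate=.2)
p,q=pose(np.r_[f0,.15],0,.165)
manip.move_straight(p,rate=.2); st()
for n in("scene","wrist"): snap(n,"over"+n)
im=np.hstack([cv2.resize(cv2.imread("pics/overscene.png")[130:330,140:340],(400,400)),cv2.resize(cv2.imread("pics/overwrist.png"),(533,400))[:,66:466]])
cv2.imwrite("pics/over.png",im)
E
```

```text
foot (array([0.52144323, 0.28968883, 0.10913291]), np.float64(0.0034314622911968975))
7.8 [ 0.5605 -0.2077  0.315 ] w 0.0115 F [-0.42 -0.62 -0.78]
```

View pics/over.png

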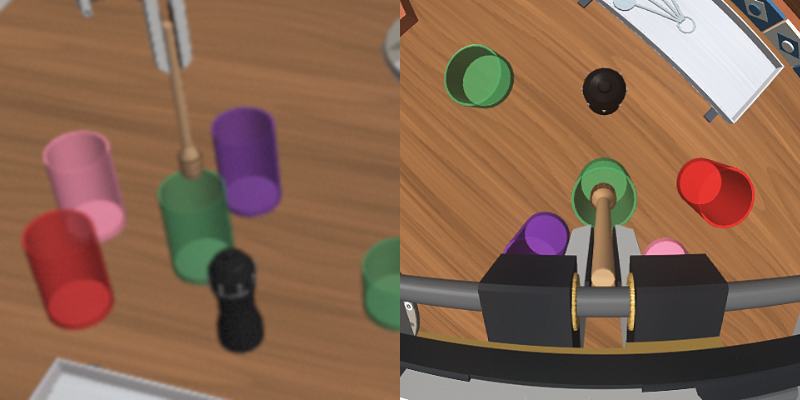

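In the wrist view the mill (603,92), jar (603,190) and dipper foot all line up in one column, so the azimuth is right. The foot reads about 5 mm toward the mill because of a small tilt in the hand. I'll command a 10 mm offset and lower with force checks.

```bash
python3 - <<'E'
from g import *
f0=jar-.010*u
F0=st()["wrist_force"]
for z,r in((.13,.1),(.10,.1),(.06,.1),(.03,.1),(.018,.06),(.014,.04),(.011,.03),(.009,.03),(.007,.03),(.005,.03)):
    manip.move_straight(pose(np.r_[f0,z],0,.165)[0],rate=r)
    dF=st()["wrist_force"]-F0
    if np.linalg.norm(dF)>5: print("stop at",z,dF); break
manip.pause(.1); st()
for n in("scene","wrist"): snap(n,"in"+n)
im=np.hstack([cv2.resize(cv2.imread("pics/inscene.png")[130:330,140:340],(400,400)),cv2.resize(cv2.imread("pics/inwrist.png"),(533,400))[:,66:466]])
cv2.imwrite("pics/in.png",im)
E
```

```text
7.9 [ 0.5604 -0.2079  0.315 ] w 0.0117 F [ 0.98 -0.07  0.14]
8.25 [ 0.5571 -0.2109  0.2948] w 0.0117 F [ 0.49  0.77 -0.23]
8.7 [ 0.5574 -0.2111  0.2651] w 0.0116 F [-0.35 -0.31  0.17]
9.25 [ 0.5575 -0.2113  0.2253] w 0.0116 F [-0.32  0.24 -0.17]
9.7 [ 0.5574 -0.2112  0.1951] w 0.0116 F [-0.23  0.01 -0.35]
10.05 [ 0.5572 -0.211   0.1827] w 0.0114 F [-0.18 -0.35  0.13]
10.3 [ 0.5573 -0.211   0.1789] w 0.0116 F [ 0.87 -0.31  0.09]
10.55 [ 0.5573 -0.211   0.1758] w 0.0119 F [-0.5   0.72 -0.86]
10.8 [ 0.5573 -0.211   0.1739] w 0.0116 F [ 0.45 -0.05 -0.6 ]
11.05 [ 0.5573 -0.211   0.1719] w 0.0114 F [-0.31 -0.03  0.17]
11.3 [ 0.558  -0.2114  0.1708] w 0.0117 F [-1.87  0.67 12.94]
stop at 0.005 [-2.84732416  0.74187446 12.80557727]
11.4 [ 0.558  -0.2114  0.1708] w 0.0114 F [-1.8   1.01 12.01]
```

View pics/in.png

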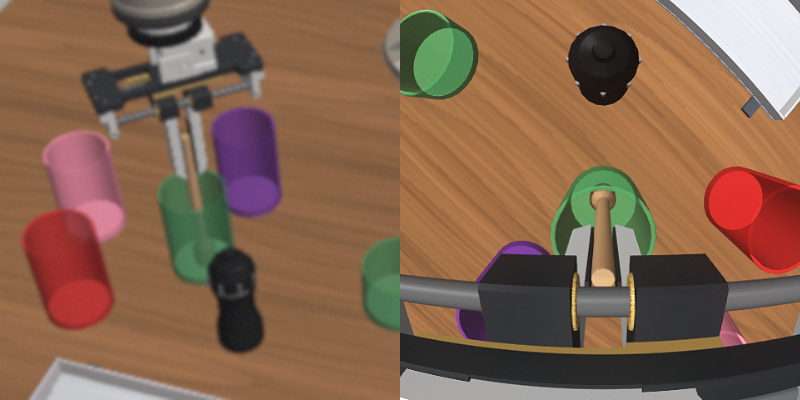

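The foot touched down at 6–7 mm, which is the jar's bottom, with 12 N up. The dipper is still gripped, and the jar and mill haven't moved. I ease up 1.5 mm and lean the dipper away from the mill in small steps, watching the force.

```bash
python3 - <<'E'
from g import *
f=np.r_[jar-.010*u,.0075]
manip.move_straight(pose(f,0,.165)[0],rate=.03); F0=st()["wrist_force"]
for th in(4,8,11,14,16,18):
    p,q=pose(f,th,.165); manip.move_straight(p,q,rate=.04)
    dF=st()["wrist_force"]-F0; print(th,"along u",(dF[:2]@u).round(2))
    if np.linalg.norm(dF)>4: break
for n in("scene","wrist"): snap(n,"lean"+n)
im=np.hstack([cv2.resize(cv2.imread("pics/leanscene.png")[130:330,140:340],(400,400)),cv2.resize(cv2.imread("pics/leanwrist.png"),(533,400))[:,66:466]])
cv2.imwrite("pics/lean.png",im)
E
```

```text
11.75 [ 0.5574 -0.211   0.1725] w 0.0117 F [ 0.14  0.4  -0.51]
12.19 [ 0.5488 -0.2189  0.1721] w 0.0115 F [-0.19  0.72  0.3 ]
4 along u 0.02
12.63 [ 0.5408 -0.2263  0.1709] w 0.0112 F [0.2  0.01 0.27]
8 along u 0.22
13.0 [ 0.5344 -0.2322  0.1695] w 0.0115 F [ 0.56  0.4  -0.26]
11 along u -0.31
13.37 [ 0.5282 -0.2378  0.1677] w 0.0115 F [ 1.18  0.11 -0.47]
14 along u -0.58
13.66 [ 0.5241 -0.2416  0.1663] w 0.0114 F [0.57 0.8  2.04]
16 along u -0.6
13.95 [ 0.52   -0.2454  0.1646] w 0.0116 F [0.12 0.59 1.84]
18 along u -0.12
```

View pics/lean.png

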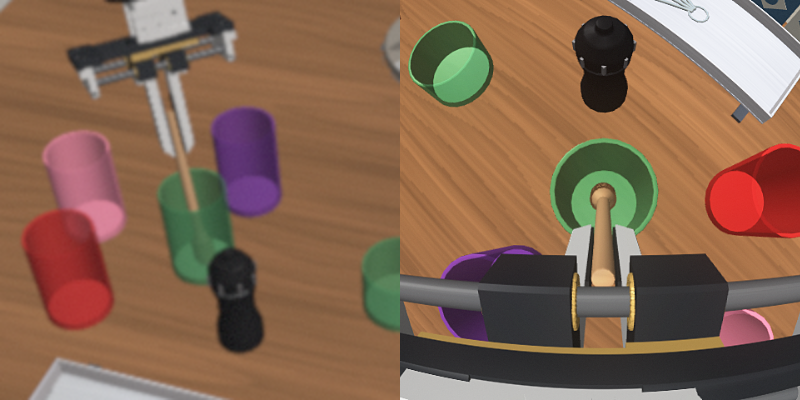

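The dipper leans correctly, its foot on the bottom and its handle close to the far rim. Release, back out along the tool axis and check.

```bash
python3 - <<'E'
from g import *
f=np.r_[jar-.010*u,.0075]
manip.grip(.06); manip.pause(.5); st()
manip.move_straight(pose(f,18,.30)[0],rate=.1)
s=st(); manip.move_straight(s["tcp_pos"]+[-.0,.0,.06],rate=.15)
p=manip.read_state()["tcp_pos"]; manip.move_straight(p+[-.05,.25,.0],rate=.25)
st(); manip.pause(.5)
for n in("scene","top"): snap(n,"end"+n)
im=np.hstack([cv2.resize(cv2.imread("pics/endscene.png")[150:330,150:330],(400,400),interpolation=3),cv2.resize(cv2.imread("pics/endtop.png")[160:340,320:500],(400,400),interpolation=3)])
cv2.imwrite("pics/end.png",im)
E
```

```text
15.43 [ 0.5198 -0.2454  0.1644] w 0.0596 F [-0.36 -0.37  0.47]
16.93 [ 0.4889 -0.2733  0.2922] w 0.0598 F [ 0.51 -0.33 -0.2 ]
18.66 [ 0.4388 -0.0239  0.3513] w 0.0597 F [ 0.01 -0.01  0.02]
```

View pics/end.png

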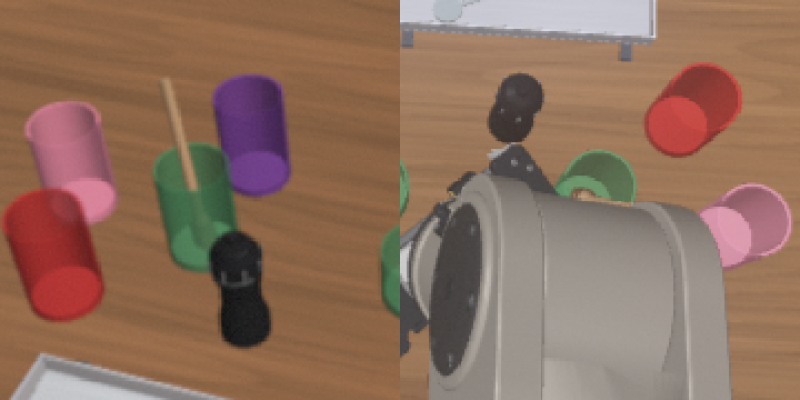

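In the scene view the dipper stands in the jar and leans away from the mill, tip at crop (166,80). The arm hides it in the top view, so I move clear and measure the tip.

```bash
python3 - <<'E'
from g import *
s=manip.read_state(); manip.movep(np.array([.45,.35,.35]),s["eef_rot"]); manip.pause(.5); st()
snap("scene","fs"); snap("top","ft")
T,S=Cam("top"),Cam("scene")
A=cv2.imread("pics/endscene.png").astype(int);B=cv2.imread("pics/fs.png").astype(int)
print("scene drift in region",abs(A-B)[150:330,150:330].max())
for n,c,sd,sm in(("ft",T,(405,247),(370,212)),("fs",S,(238,243),(259,285))):
    im=cv2.imread(f"pics/{n}.png"); m=cv2.morphologyEx((im.max(2)<78).astype(np.uint8),cv2.MORPH_CLOSE,np.ones((5,5)))
    print(n,"mill",*upright(c,blob(m,sm)[1],.027,.138,.022))
    h=cv2.cvtColor(im,cv2.COLOR_BGR2HSV); g=((h[...,0]>48)&(h[...,0]<90)&(h[...,1]>60)).astype(np.uint8)
    print(n,"jar",*upright(c,blob(cv2.morphologyEx(g,cv2.MORPH_CLOSE,np.ones((9,9))),sd)[1],.04,.12))
im=np.hstack([cv2.resize(cv2.imread("pics/fs.png")[150:330,150:330],(400,400),interpolation=3),cv2.resize(cv2.imread("pics/ft.png")[160:340,320:500],(400,400),interpolation=3)])
cv2.imwrite("pics/fin.png",im)
E
```

```text
21.15 [0.4501 0.3499 0.3501] w 0.0602 F [ 0.75 -0.02 -0.14]
scene drift in region 14
ft mill [ 0.65068453 -0.12896033] [ 0.63990551 -0.12548214] 0.024387089390986327
ft jar [ 0.55348822 -0.21962219] [ 0.54851214 -0.21552521] 0.0385933814362307
fs mill [ 0.64271475 -0.13127422] [ 0.66050807 -0.12151729] 0.025474101583207658
fs jar [ 0.54436047 -0.22093076] [ 0.5539539  -0.21521849] 0.037659148076069966
```

View pics/fin.png

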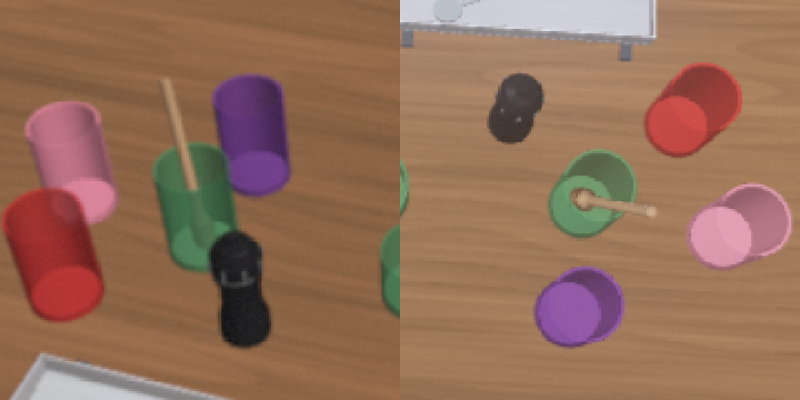

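```bash
python3 - <<'E'
from g import *
T,S=Cam("top"),Cam("scene")
p,e=tri(T,(320+651*.45,160+212*.45),S,(150+166*.45,150+80*.45))
r=p[:2]-jar; v=np.array([-u[1],u[0]])
print("tip",p.round(4),"gap",e.round(4),"x",(r@u).round(4),"y",(r@v).round(4))
if r@u>.035 and abs(r@v)<.033 and p[2]>.15: manip.finish_job(); print("done")
E
```

```text
tip [ 0.4895 -0.4064  0.2654] gap 0.3345 x 0.1719 y 0.0983
```

The 0.33 m ray gap shows I made a pixel slip: I didn't subtract the crop's 400 px offset. Redoing it.

```bash
python3 - <<'E'
from g import *
T,S=Cam("top"),Cam("scene")
p,e=tri(T,(320+251*.45,160+212*.45),S,(150+166*.45,150+80*.45))
r=p[:2]-jar; v=np.array([-u[1],u[0]])
print("tip",p.round(4),"gap",e.round(4),"x",(r@u).round(4),"y",(r@v).round(4))
if e<.006 and r@u>.035 and abs(r@v)<.033 and p[2]>.15: manip.finish_job(); print("done")
E
```

```text
tip [ 0.5074 -0.2538  0.1939] gap 0.0027 x 0.0557 y -0.0022
the job is handed in; nothing more can be done
done
```

The honey dipper is in the tall green jar, grooved head down, leaning on the rim side straight away from the pepper mill. I handed the job in at about 21 s of the 42 s allowed; no verdict is reported.

- **Lowering:** I lowered the dipper while still gripped until the wrist felt 12 N at the jar's bottom, with the foot at about 6 mm. I then leaned it 18° away from the mill, let go and moved the arm clear.
- **Final position:** the dipper's top is 56 mm from the jar's axis on the side away from the mill, 2 mm off the mill–jar line and 194 mm high. The two views agree to 2.7 mm. The tilt is therefore roughly 20°.
- **Jar and mill:** both are still upright and where they were, within about 1–2 mm.
- **Checks that disagreed:**
  - My first measurement of the final tip came out wrong, with a 0.33 m gap between views, because I misread a crop offset. I caught it and redid it before handing in.
  - The dipper's foot sat about 5 mm off the tool axis after the lift, and I allowed for that when inserting it.
  - The single-view range estimates for the mill differ by up to 2 cm because its outline isn't a plain cylinder. The wrist view confirmed that mill, jar and dipper were in line.

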